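Seat and clamp a sample cylinder in the V-blocks

ROBOT

A 6-joint arm with a two-finger parallel gripper is mounted at the origin on the work surface. World frame = base frame: x ahead of the robot, y to its left, z up, the work surface at z = 0. Lengths are in mm, angles in degrees, forces in N, time in s.
With the tool pointing down it reaches from about 300 to 850 mm from the base axis. Payload 4.2 kg.
Tool frame: the origin (TCP) lies between the finger pads; the fingertips stand ahead of it and the grasp point (between the pads) lies 3 mm ahead of it (nose_length is the z of the fingertips in the tool frame, in mm); z points along the fingers, y is the line along which they close (so a half turn about z gives the same grasp; the last joint's range is limited). The gripper opens to 91 mm and grips with 3 to 60 N. Pads are 32 mm wide; open, the fingers measure 118 mm over their backs; the gripper's body (76 mm by 178 mm) begins 60 mm behind the grasp point.
Start: joints at [-67.208, 18.312, 89.639, -0, 72.044, -1.146], TCP at [233.311, -525.554, 235.976] pointing down, gripper open.
Joint ranges: [-177.97, 177.97], [-48.28, 115.42], [12.27, 149.76], [-77.06, 257.06], [2.81, 150.46], [-146.56, 146.56]. Speed limits (degrees/s): [147.25, 147.25, 180, 180, 180, 180].

INTERFACE

Orientations are given as [roll, pitch, yaw] about the fixed x, y, z axes, in that order (R = Rz(yaw) Ry(pitch) Rx(roll)).
In Python, from workcell import state, grab_frame, camera_params, job_done, nose_length gives the robot as it stands.
- The arm moves only by the tool step_arm, never from a script. Its argument "plan" is a list that holds one entry, the list of rows, each a list of 5 numbers: the shift along the tool's x, y, z in cm, then the turn about the tool's z in rad, then the opening, from 0 (shut) to 1 (fully open). In form: [[[x, y, z, turn, gripper], ...]]. A call has 1 to 20 rows; each row is the pose to reach, as a shift and turn from the pose commanded when the call began, along the tool's axes at that moment; what a row does not reach only later rows make up. A row lasts 1/8 s, in which the tool goes at most 62.5 mm and 10.7 degrees, less where a joint would pass 70% of its speed; a pose out of reach is approached as far as the arm can. A call with a gripper value outside its range is refused whole. The fingers move at their own pace and stop on an object; "newtons" is the grip in N (left out, the last holds). Time passes only in rows, so rows that repeat a pose let the fingers close. It gives the time, the measured TCP pose, the force, the opening and the grip force at its end, in the units of the state.
- state(): the state, without advancing time (a new reading comes with each control period).
- grab_frame(name): name is "scene" or "top" or "wrist"; returns the picture (420x560x3 uint8, blue, green, red); there is no depth.
- camera_params(name): a dict with "camera_matrix" (3x3 intrinsics, pixels), "R" (3x3) and "t" (3): a world point X has camera coordinates R X + t; the wrist camera has in their place "mount" (4x4, takes a point from camera to tool coordinates, whose origin is the TCP and whose axes are the flange's). Camera axes: x right, y down, z forward; pixel columns grow to the right and rows downward; lengths in mm; the calibration is good to about 2 mm. A picture is of the moment at which its call begins: read the wrist's pose just before it. camera_params takes no time and is no camera call.
- job_done(): hands the job in; it is judged then, once.
The state is a dict: "time_s": time; "qpos": joint angles; "qvel": joint speeds; "effort": joint torques, N m; "ee_pos": TCP position; "ee_rot": TCP orientation; "force": force on the tool from outside, world axes, zero at the start; "torque": the same for the moment, N m; "gripper_width": finger opening in mm; "gripper_force": force on a finger pad.
Only numpy, scipy, OpenCV 4.12 (cv2) and the standard library are available. Lean on these libraries where they do the work, as an engineer would, in place of code of your own. Each camera call takes 0.05 s, during which the arm holds its last target. There are 200 camera calls.

TASK

Take the steel sample cylinder from its rack and lower it gently into the pair of V-blocks on the lab jack, well short (about 25 mm) of the end stop and clear under the open clamp arm, and let go so that it settles and centres itself. Then slide it gently along the Vs until its neck is felt against the end stop, and swing the hinged clamp arm over and press it down firmly but not hard on the cylinder so that it stays clamped. Never drop, jam or ram the cylinder, and leave the bottle, carton and wrench alone.

Things in the scene. Friction and masses are not known exactly. Their poses are not given: they have to be found in the camera images.
- tube_center (a point): centre of the plain steel sample cylinder: body 40 mm in diameter and 200 mm long, a neck 18 mm in diameter and 16 mm long at each end (232 mm overall, ends alike), 0.2 to 0.4 kg. Its y axis is the long axis. It starts level in the grey rack, axis 50 mm above the table; its middle 120 mm are free on both sides for fingers reaching 25 mm below the axis.
- tube: the same sample cylinder (same point and axes). Delicate: while laid and slid it must not bear on V-blocks and end stop with more than 35 N (contact forces added up; a wedge makes them larger than the push), must not be let fall even 3 mm, nor be pressed by the clamp arm with more than 35 N.
- rack: fixed grey plastic rack, 80 x 180 mm, with two short V cradles 65 to 85 mm either side of its middle; origin at the middle of its underside on the table, y along the cylinder lying in it.
- fixture: fixed lab jack; origin on the table under its middle, z up, y along the Vs towards the end stop. Its deck, 130 (x) by 230 mm (y, -105 to 125), carries V-blocks, stop and clamp arm. The deck's height is NOT given: wherever it was left, top 60 to 90 mm above the table, rigid in use. A seated cylinder's axis is at x = 0, 34 mm above the deck (94 to 124 mm above the table).
- v_mid (a point): point on the table below the middle of the gap between the two dark steel 90-degree V-blocks (axes as fixture). The blocks fill 52 to 97 mm either way along y from here, their lips at x = +-26 mm, 32 mm above the deck; between them there is room for fingers above the deck. The cylinder slides along the Vs with about 1 to 3 N.
- stop_foot (a point): point on the table directly below the contact face of the end stop (axes as fixture): a fixed upright plate, 50 mm wide, 46 mm above the deck. With its neck on this face the cylinder's centre is 116 mm from it, at fixture y = 0.
- hinge_foot (a point): point on the table directly below the middle of the clamp arm's hinge (fixture x = -50, y = 72 mm; axes as fixture). The hinge axis runs along y, 59 mm above the deck, so 25 mm above a seated cylinder's axis.
- strap (a joint): clamp arm angle, rad. Flat arm 10 mm thick, 18 wide, with a black cross bar (16 mm thick, 44 long) at its end, 116 mm from the hinge. 0: leans 0.35 back from upright, away from the Vs (to -x). Grows as it swings over towards +x; 1.92: level, bearing on a seated cylinder. Hinge friction about 0.25 N m: it stays where left, and once pressed down stays clamped.
- bottle: bystander: amber glass bottle, 58 mm in diameter, 120 mm high, origin under its middle
- carton: bystander: small carton 70 x 45 x 40 mm, origin under its middle
- wrench: bystander: wrench lying on the table
Mind the look-alikes: they are no part of the job. Of the things that look like the tube, the larger one is meant.

How it is judged (in metres and radians):
On the way, in this order (a step that is already met when the one before it is completed fails the run):
1. the cylinder lies centred in both Vs, let go, at least 10 mm short of the end stop, the clamp arm still open (x of tube_center in the frame of fixture between -0.002 and 0.002 m and y of tube_center in the frame of fixture between -0.045 and -0.01 m and angle between the y axis of tube and the y axis of fixture, either way round below 0.03 rad and contact force between tube and fixture above 1 N and contact force between the fingers and tube below 0.1 N and value of joint strap below 0.6 rad), for 0.2 s.
2. the cylinder has been slid along the Vs until its neck is against the end stop (within 2 mm), still centred, the clamp arm still open (x of tube_center in the frame of fixture between -0.002 and 0.002 m and y of tube_center in the frame of fixture above -0.002 m and angle between the y axis of tube and the y axis of fixture, either way round below 0.03 rad and value of joint strap below 0.6 rad), for 0.2 s.
At the end, for the whole second after the job is handed in: The cylinder lies centred in both Vs (within 2 mm across, 0.03 rad along), its neck within 2.5 mm of the end stop, at rest; the clamp arm is level on it (1.88 to 1.96 rad) and still bears on it with more than 2.5 N after being let go, which it does once pressed down with more than that (x of tube_center in the frame of fixture between -0.002 and 0.002 m and y of tube_center in the frame of fixture between -0.0025 and 0.0025 m and angle between the y axis of tube and the y axis of fixture, either way round below 0.03 rad and value of joint strap between 1.88 and 1.96 rad and contact force between tube and strap above 2.5 N and linear speed of tube below 0.01 m/s); the robot touches nothing.
It fails at once if before clamping, the cylinder bears on the V-blocks, deck or end stop with more than 35 N in all (dropped, jammed or rammed) (contact force between tube and fixture above 35 N and value of joint strap below 1.5 rad).
It fails at once if the cylinder is dropped: it moves faster than 0.25 m/s (a fall of some 3 mm) with no finger on it (contact force between the fingers and tube below 0.1 N and linear speed of tube above 0.25 m/s).
It fails at once if the clamp arm is pressed on the cylinder with more than 35 N (contact force between tube and strap above 35 N).
It fails at once if the bottle, the carton or the wrench is moved by more than 20 mm (distance of any of bottle, carton, wrench from where it was at the start of the episode above 0.02 m).
It also fails if it takes over 69 s, if anything falls off the work surface, if the arm or the gripper's body presses on something with over 40 N, if the wrist force passes 120 N, or if a joint passes its speed limit or range.

## Working session

There is one attempt and no reset: what is moved stays moved. The work goes in short steps, Python scripts to look and compute and a tool call to move; the robot and the scene stay as the last step left them, time stands still between calls to the robot, and variables do not carry over. Pictures are saved under pics/ and viewed, at most 10 in all, crops included, and the job is handed in when it is done.

Besides the shell and the picture viewer there is one more tool, called as name(argument=value, ...), one argument or row to a line, values as JSON. step_arm: Moves the arm, as the interface text tells. Its arguments: {"type":"object","properties":{"plan":{"type":"array","items":{"type":"array","items":{"type":"array","items":{"type":"number"}}}},"newtons":{"type":"number"}},"required":["plan"]}

```bash
ls; mkdir -p pics; python3 - <<'E'
from workcell import *
import cv2
for n in ("scene","top"):
    p=camera_params(n); print(n,p)
    cv2.imwrite(f"pics/{n}0.png",grab_frame(n))
print(camera_params("wrist"),nose_length() if callable(nose_length) else nose_length); print(state())
E
```

```text
pics
scene {'camera_matrix': array([[457.40108006,   0.        , 275.51581122],
       [  0.        , 457.40108006, 214.30547589],
       [  0.        ,   0.        ,   1.        ]]), 'R': array([[ 0.84374146,  0.5366166 ,  0.01195693],
       [ 0.43615644, -0.67246043, -0.59796699],
       [-0.31283845,  0.50974464, -0.80143153]]), 't': array([-542.4775514 , -175.13182188, 1473.12621104])}
top {'camera_matrix': array([[512.16758369,   0.        , 276.2065373 ],
       [  0.        , 512.16758369, 209.92228168],
       [  0.        ,   0.        ,   1.        ]]), 'R': array([[ 0.07499173, -0.99718247, -0.00183278],
       [-0.97648095, -0.07306207, -0.20284696],
       [ 0.20214153,  0.01700152, -0.97920874]]), 't': array([   4.78725004,  611.07077182, 1329.39099788])}
{'camera_matrix': array([[325.18836287,   0.        , 279.08171302],
       [  0.        , 325.18836287, 212.96075342],
       [  0.        ,   0.        ,   1.        ]]), 'mount': array([[-1.11476589e-03, -9.57229839e-01, -2.89326446e-01,
         8.25006269e+01],
       [ 9.99999258e-01, -9.25237549e-04, -7.9183937
[... 188 characters left out ...]
00000000e+00]])} 22.0
{'time_s': 0.1, 'qpos': array([-6.72083819e+01,  1.83473608e+01,  8.96987039e+01, -5.94090220e-04,
        7.20410791e+01, -1.14572718e+00]), 'qvel': array([-0.05920537, -0.01536246, -0.22857619, -0.00148902,  0.07018519,
       -0.01604267]), 'effort': array([-3.59355579e-05, -4.13333774e+01, -2.32508916e+01,  7.28027313e-02,
        4.21166746e-02, -5.83503993e-05]), 'ee_pos': array([ 233.14495486, -525.17856506,  235.21531695]), 'ee_rot': array([-1.79912862e+02, -1.17772067e-03,  2.39375280e+01]), 'force': array([ 0.10392518, -0.08403704,  0.3114609 ]), 'torque': array([ 0.08081605, -0.0420021 , -0.03540665]), 'gripper_force': 0.0, 'gripper_width': 91.25651633896112}
```

View pics/top0.png

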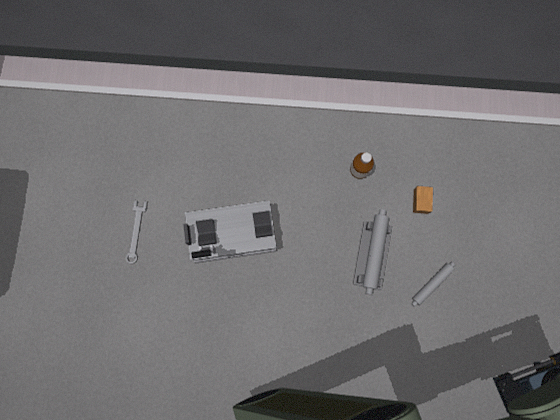

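View pics/scene0.png

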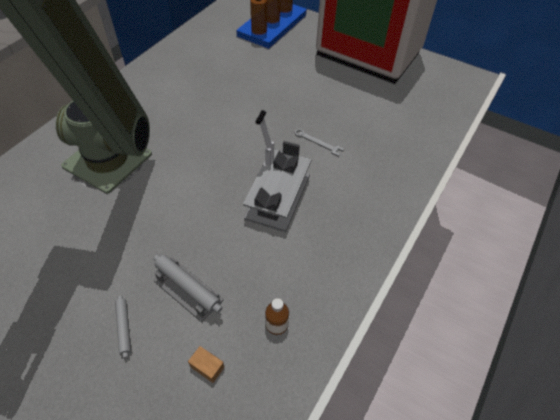

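The top view shows the large cylinder in the rack at about (376,252). The look-alike is a thinner tube lying on the table at about (432,284). The fixture is at about (231,230), with the stop at its left end (188,234), so fixture +y points left in the image. The clamp arm is hinged on the lower side near (203,252). The bottle is at (363,163), the carton at (424,199) and the wrench at (136,232). The scene view agrees: cylinder (187,283), look-alike (123,326). I choose the large one in the rack and check it in a close crop.

```bash
cat > h.py <<'E'
import numpy as np, cv2
from scipy.spatial.transform import Rotation as Ro
from workcell import *
def ray(n,uv):
    p=camera_params(n); d=np.linalg.inv(p["camera_matrix"])@np.array([uv[0],uv[1],1.])
    if n=="wrist":
        s=state(); R=Ro.from_euler("xyz",s["ee_rot"],degrees=True).as_matrix(); M=p["mount"]
        return R@M[:3,3]+s["ee_pos"], R@M[:3,:3]@d
    return -p["R"].T@p["t"], p["R"].T@d
def plane(n,uv,z):
    c,d=ray(n,uv); return c+d*(z-c[2])/d[2]
def tri(n1,u1,n2,u2):
    c1,d1=ray(n1,u1);c2,d2=ray(n2,u2)
    A=np.stack([d1,-d2],1); s=np.linalg.lstsq(A,c2-c1,rcond=None)[0]
    a,b=c1+s[0]*d1,c2+s[1]*d2; return (a+b)/2,np.linalg.norm(a-b)
def proj(n,X):
    p=camera_params(n); c=p["R"]@np.asarray(X,float)+p["t"]; q=p["camera_matrix"]@c; return q[:2]/q[2]
E
python3 - <<'E'
from h import *
a=cv2.imread("pics/top0.png"); 
c1=cv2.resize(a[195:315,345:465],None,fx=3.3,fy=3.3,interpolation=cv2.INTER_CUBIC)
c2=cv2.resize(a[185:305,170:290],None,fx=3.3,fy=3.3,interpolation=cv2.INTER_CUBIC)
cv2.imwrite("pics/crop1.png",np.hstack([c1,c2]))
s=cv2.imread("pics/scene0.png")
cv2.imwrite("pics/crop2.png",cv2.resize(s[100:240,220:350],None,fx=4.2,fy=4.2,interpolation=cv2.INTER_CUBIC))
E
```

```text
(no output)
```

View pics/crop1.png

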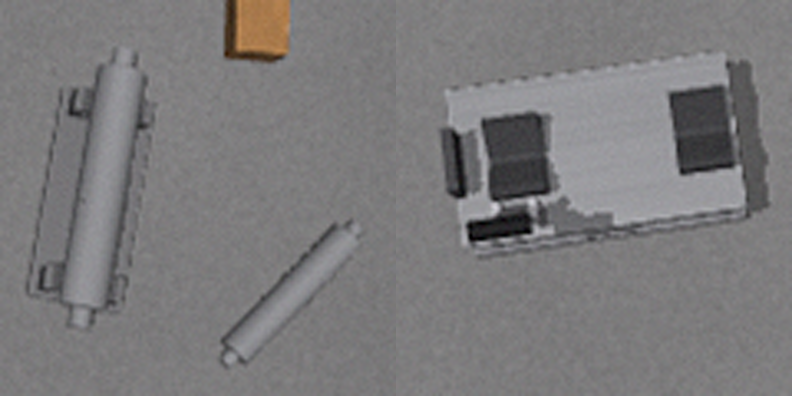

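View pics/crop2.png

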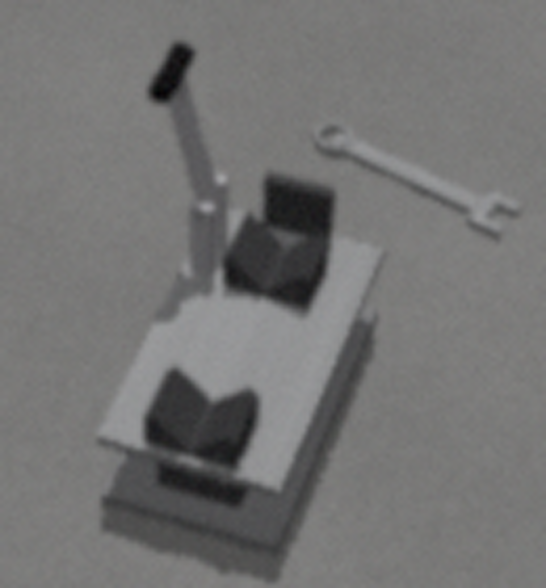

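The crops confirm the choice. The rack cylinder spans crop (123,50) to (80,325), lying in two cradles, and is clearly larger than the loose tube. The deck corners are crisp, the stop is at the left end, and the arm (black bar) stands open on the robot side. So fixture +x is roughly world +x and fixture +y roughly world +y.

```bash
python3 - <<'E'
from h import *
np.set_printoptions(precision=1,suppress=True)
o=np.array([345,195])
e1=np.array([123,50])/3.3+o; e2=np.array([81,325])/3.3+o
A,B=plane("top",e1,50),plane("top",e2,50)
print("tube",A,B,(A+B)/2,np.linalg.norm(A-B),np.degrees(np.arctan2(*(A-B)[[1,0]])))
f=lambda u,v:np.array([u-396,v])/3.3+[170,185]
g=lambda u,v:np.array([u,v])/4.2+[220,100]
T={"nl":(f(743,212),g(98,437)),"nr":(f(725,53),g(280,490)),"fr":(f(446,90),g(385,248))}
P={k:tri("top",a,"scene",b) for k,(a,b) in T.items()}
for k,v in P.items(): print(k,*v)
P={k:v[0] for k,v in P.items()}
print(np.linalg.norm(P["nl"]-P["nr"]),np.linalg.norm(P["fr"]-P["nr"]))
for z in (60,75,90):
    Q=[plane("top",f(*c),z) for c in ((743,212),(725,53),(446,90),(462,245))]
    print(z,[np.linalg.norm(Q[i]-Q[i-1]) for i in range(4)],np.mean(Q,0),[np.degrees(np.arctan2(*(Q[j]-Q[i])[[1,0]])) for i,j in((1,2),(0,3))])
u=lambda a:a
b=plane("top",(363,163),120);print("bottle",b, "carton",plane("top",(424,199),40),"wrench",plane("top",(136,232),5))
E
```

```text
tube [ 632.7 -239.3   50. ] [ 404.4 -213.2   50. ] [ 518.5 -226.3   50. ] 229.8024136085476 -6.540923787602777
nl [502.5  46.7  68.4] 4.462858396501723
nr [630.8  70.9  75.8] 3.7696062768444234
fr [582.1 294.5  78.4] 2.706835554428876
130.71238053339792 228.78365169948933
60 [np.float64(228.97891836362578), np.float64(133.21868004296547), np.float64(232.11696219389606), np.float64(129.1914157942859)] [544.4 170.6  60. ] [np.float64(102.02017911617435), np.float64(101.02056318776438)]
75 [np.float64(226.46398184051694), np.float64(131.755503754097), np.float64(229.5675596985647), np.float64(127.7724720226274)] [542.  169.1  75. ] [np.float64(102.02017911617432), np.float64(101.02056318776441)]
90 [np.float64(223.94904531740812), np.float64(130.29232746522862), np.float64(227.0181572032334), np.float64(126.35352825096878)] [539.6 167.5  90. ] [np.float64(102.02017911617432), np.float64(101.02056318776437)]
bottle [ 741.1 -170.6  120. ] carton [ 675.1 -355.6   40. ] wrench [528.4 439.5   5. ]
```

step_arm(
  plan=[
    [[4.0,-1.6,0,0.06,1],[8.0,-3.2,0,0.12,1],[12.0,-4.8,0,0.18,1],[16,-6.4,0,0.24,1],[20,-8,0,0.3,1],[24,-9.6,0,0.36,1],[28,-11.2,0,0.42,1],[32,-12.8,0,0.48,1],[36,-14.8,0,0.53,1],[38.2,-15.8,0,0.53,1],[38.2,-15.8,0,0.53,1],[38.2,-15.8,0,0.53,1]],
  ],
)

```text
time_s: 1.6
ee_pos: [517.7, -226.5, 235.7]
ee_rot: [180.0, 0.1, -6.4]
force: [0.7, 0.1, -0.4]
gripper_width: 91.3
gripper_force: 0.0
```

```bash
python3 - <<'E'
from h import *
np.set_printoptions(precision=2,suppress=True)
s=state(); im=grab_frame("wrist"); cv2.imwrite("pics/w1.png",im); print(s["ee_pos"],s["ee_rot"],s["force"])
E
```

```text
[ 517.74 -226.54  235.66] [179.98   0.06  -6.43] [ 0.75  0.14 -0.35]
```

View pics/w1.png

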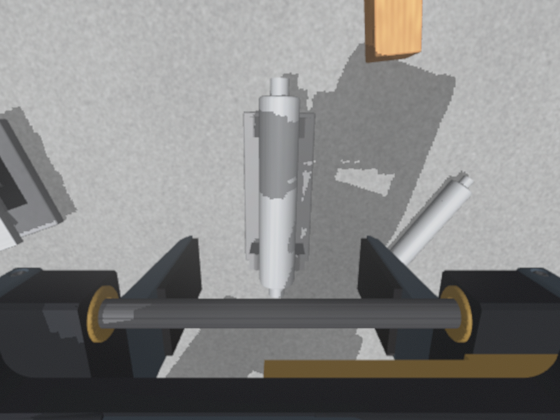

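The wrist view shows the cylinder almost vertical in the frame. The body spans rows 95 to 288 with its midline near column 278–279, and its top neck reaches row 77. The fixture is at the left edge and the look-alike at the right, (430,220).

```bash
python3 - <<'E'
from h import *
np.set_printoptions(precision=2,suppress=True)
for uv,z in (((279,95),50),((278.5,95),70),((278,288),50),((278,288),70),((279.5,77),50)):
    print(uv,z,plane("wrist",uv,z))
im=cv2.imread("pics/w1.png"); g=cv2.cvtColor(im,cv2.COLOR_BGR2GRAY).astype(int)
for r in (105,120,210,230,270,280): 
    d=np.abs(np.diff(cv2.GaussianBlur(im,(3,3),0)[r].astype(int).sum(1))); l=[250+i for i in range(60) if d[250+i]>35]; print(r,l)
E
```

```text
(279, 95) 50 [ 617.1  -236.89   50.  ]
(278.5, 95) 70 [ 616.09 -236.32   70.  ]
(278, 288) 50 [ 408.51 -211.81   50.  ]
(278, 288) 70 [ 419.92 -213.2    70.  ]
(279.5, 77) 50 [ 633.12 -239.2    50.  ]
105 [257, 258, 305, 306]
120 [252, 253, 254, 286, 287, 296, 297]
210 []
230 [291, 292, 300, 301, 305, 306]
270 [289, 290, 291]
280 [286, 287]
```

The body centre comes out at about (518, -225) with yaw about -6.7°, so the tool is within 1.5 mm. Its size and height are consistent. Descend to TCP z ≈ 53 and grip.

step_arm(
  plan=[
    [[0,-0.1,3,0,1],[0,-0.1,6,0,1],[0,-0.1,9,0,1],[0,-0.1,12,0,1],[0,-0.1,14.5,0,1],[0,-0.1,16.5,0,1],[0,-0.1,17.5,0,1],[0,-0.1,18.2,0,1],[0,-0.1,18.2,0,1],[0,-0.1,18.2,0,0.3],[0,-0.1,18.2,0,0.3],[0,-0.1,18.2,0,0.3],[0,-0.1,18.2,0,0.3],[0,-0.1,18.2,0,0.3],[0,-0.1,18.2,0,0.3]],
  ],
  newtons=20,
)

```text
time_s: 3.52
ee_pos: [518.5, -225.0, 54.0]
ee_rot: [-180.0, -0.0, -6.5]
force: [-0.4, 0.2, 0.6]
gripper_width: 39.4
gripper_force: 20.0
```

step_arm(
  plan=[
    [[0,0,-0.2,0,0.3],[0,0,-0.6,0,0.3],[0,0,-1.2,0,0.3],[0,0,-2.5,0,0.3],[0,0,-4.5,0,0.3],[0,0,-7,0,0.3],[0,0,-10,0,0.3],[0,0,-13,0,0.3],[0,0,-16,0,0.3],[0,0,-18,0,0.3],[0,0,-18.2,0,0.3],[0,0,-18.2,0,0.3]],
  ],
)

```text
time_s: 5.03
ee_pos: [518.0, -224.9, 235.6]
ee_rot: [-180.0, 0.0, -6.4]
force: [-1.0, -0.0, -2.8]
gripper_width: 39.6
gripper_force: 19.9
```

step_arm(
  plan=[
    [[0.3,-1.0,-0.5,-0.05,0.3],[0.8,-3.2,-1,-0.17,0.3],[1.5,-6,-1.5,-0.3,0.3],[2.1,-9,-2,-0.43,0.3],[2.8,-12,-2.4,-0.56,0.3],[3.6,-15,-2.4,-0.7,0.3],[4.3,-18,-2.4,-0.84,0.3],[5.0,-21,-2.4,-0.98,0.3],[5.7,-24,-2.4,-1.12,0.3],[6.4,-27,-2.4,-1.26,0.3],[7.2,-30,-2.4,-1.4,0.3],[7.9,-33,-2.4,-1.54,0.3],[8.5,-35.5,-2.4,-1.68,0.3],[8.9,-37,-2.4,-1.8,0.3],[9.0,-37.7,-2.4,-1.885,0.3],[9.0,-37.7,-2.4,-1.885,0.3],[9.0,-37.7,-2.4,-1.885,0.3],[9.0,-37.7,-2.4,-1.885,0.3]],
  ],
)

```text
time_s: 7.28
ee_pos: [650.0, 139.1, 259.9]
ee_rot: [-180.0, 0.0, 101.5]
force: [-0.1, -0.6, -2.0]
gripper_width: 39.7
gripper_force: 19.9
```

```bash
python3 - <<'E'
from h import *
np.set_printoptions(precision=2,suppress=True)
s=state(); im=grab_frame("wrist"); cv2.imwrite("pics/w2.png",im); print(s["ee_pos"],s["ee_rot"],s["force"])
cv2.imwrite("pics/w2c.png",cv2.resize(im[0:290,0:400],None,fx=2,fy=2,interpolation=cv2.INTER_CUBIC))
E
```

```text
[649.96 139.09 259.89] [-179.99    0.01  101.53] [-0.14 -0.61 -1.96]
```

View pics/w2c.png

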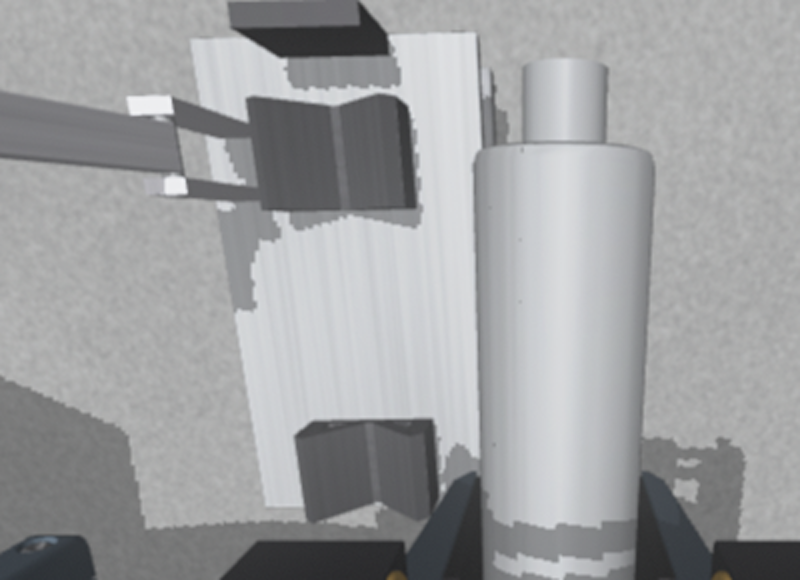

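The wrist view shows the whole fixture. Crop pixels (2x scale):
- Deck corners at far left (192,40), far right (477,33) and near left (267,506).
- V valleys at (335,104)–(347,210) and (370,423)–(378,500).
- The stop at the top, (232–362, 2–25).
- The open arm at the left, and the held tube's shoulder at about (565,150).

```bash
python3 - <<'E'
from h import *
np.set_printoptions(precision=2,suppress=True)
p=lambda u,v,z:plane("wrist",(u/2,v/2),z)
n=np.linalg.norm
s=state();yaw=np.radians(s["ee_rot"][2]); ex=np.array([np.sin(yaw),-np.cos(yaw)]);ey=np.array([np.cos(yaw),np.sin(yaw)])
for h in (65,70,75,80):
    FL,FR,NL=p(192,40,h),p(477,33,h),p(267,506,h)
    lf,ln=n(p(407,105,h+32)-p(249,98,h+32)),n(p(435,422,h+32)-p(296,436,h+32))
    v=[p(*q,h+6) for q in((335,104),(347,210),(370,423),(378,500))]
    yd=FL-NL; th=np.degrees(np.arctan2(yd[1],yd[0])); vd=v[3]-v[0]; tv=np.degrees(np.arctan2(-vd[1],-vd[0]))
    print(h,"W",n(FL-FR),"L",n(FL-NL),"lips",lf,ln,"stopw",n(p(232,25,h+46)-p(362,25,h+46)),"yaw",th,tv,"xdir",np.degrees(np.arctan2(*(FR-FL)[[1,0]])))
    O=(FL+FR)/2; 
    t=lambda X:((X[:2]-s["ee_pos"][:2])@ey,(X[:2]-s["ee_pos"][:2])@ex)
    print("   far mid(tool x,y)",t(O),"valley",[np.round(t(q),1) for q in v],"stop face",t(p(297,25,h+46)),t(p(330,55,h+0)),"lips",[np.round(t(p(*q,h+32)),1) for q in((249,98),(407,105),(262,208),(415,208),(296,436),(435,422))])
print("tube rim",[np.round(t(p(u,155,257)),2) for u in(476,565,654)],"neck end",t(p(565,62,257)),t(p(523,66,257)),t(p(607,66,257)))
E
```

```text
65 W 133.63662109424857 L 236.86090627990805 lips 68.56257832660268 70.74371782726766 stopw 52.44012250485042 yaw 102.55424441455212 102.63207566261728 xdir 12.708949595167212
   far mid(tool x,y) (np.float64(169.87010053431018), np.float64(-104.59855682768561)) valley [array([ 140.2, -105.3]), array([  92.7, -104.1]), array([ -16.9, -102.1]), array([ -62.1, -101.4])] stop face (np.float64(162.41248368417143), np.float64(-105.2320332187291)) (np.float64(162.1637516408667), np.float64(-107.40073058606545)) lips [array([ 138.2, -134.3]), array([135.4, -65.8]), array([  92.8, -134.7]), array([ 92.8, -65.1]), array([ -16., -132.]), array([ -8.7, -61.7])]
70 W 131.69352549232804 L 233.4169147939605 lips 67.46338067902937 69.60955207512934 stopw 51.55988713166249 yaw 102.55424441455212 102.63207566261727 xdir 12.708949595167221
   far mid(tool x,y) (np.float64(168.6114261806132), np.float64(-103.07681948055802)) valley [array([ 139.3, -103.7]), array([  92.5, -102.6]), array([ -15.5, -100.6]), array([-59.9, -99.9])] stop face (np.float64(161.08461622377612), np.float64(-103.46466545551314)
[... 1106 characters left out ...]
at64(-100.03334478630276)) valley [array([ 137.6, -100.6]), array([ 92.2, -99.5]), array([-12.5, -97.5]), array([-55.6, -96.9])] stop face (np.float64(158.4288813029855), np.float64(-99.92992992908133)) (np.float64(158.72388282819446), np.float64(-102.71328652187754)) lips [array([ 135.6, -127.9]), array([132.9, -62.7]), array([  92.4, -128.2]), array([ 92.3, -62. ]), array([ -11.2, -125.7]), array([ -4.3, -58.7])]
tube rim [array([ 98.79, -17.74]), array([98.77,  1.54]), array([98.75, 20.82])] neck end (np.float64(116.77591309617773), np.float64(1.505735907631256)) (np.float64(116.03882163347062), np.float64(-7.271216492305341)) (np.float64(116.0188169161334), np.float64(10.28544652780444))
```

Deck height comes out at about 75 mm (130 × 230 mm checks). The V line is at tool y ≈ -99 with yaw 102.6°. The stop face is about 159.5 mm ahead in tool x, so the -25 mm placing point is about +18 mm. I move across at height, then descend to just above the seat.

step_arm(
  plan=[
    [[0.2,-1,0,-0.005,0.3],[0.6,-3,0,-0.01,0.3],[1.0,-5,0,-0.019,0.3],[1.4,-7,0,-0.019,0.3],[1.7,-9,0,-0.019,0.3],[1.8,-9.9,0,-0.019,0.3],[1.8,-9.9,1,-0.019,0.3],[1.8,-9.9,3,-0.019,0.3],[1.8,-9.9,5,-0.019,0.3],[1.8,-9.9,7,-0.019,0.3],[1.8,-9.9,9,-0.019,0.3],[1.8,-9.9,11,-0.019,0.3],[1.8,-9.9,12.5,-0.019,0.3],[1.8,-9.9,13.3,-0.019,0.3],[1.8,-9.9,13.3,-0.019,0.3],[1.8,-9.9,13.3,-0.019,0.3]],
  ],
)

```text
time_s: 9.32
ee_pos: [550.1, 137.3, 127.6]
ee_rot: [179.9, 0.0, 102.7]
force: [0.7, -0.1, -2.4]
gripper_width: 39.6
gripper_force: 19.9
```

```bash
python3 - <<'E'
from h import *
np.set_printoptions(precision=2,suppress=True)
s=state(); a=grab_frame("wrist"); b=grab_frame("scene"); print(s["ee_pos"],s["ee_rot"],s["force"],s["torque"])
cv2.imwrite("pics/w3.png",np.hstack([cv2.resize(a[0:250,150:400],(500,500)),cv2.resize(b[90:250,220:316],(300,500))]))
E
```

```text
[550.09 137.31 127.6 ] [179.91   0.   102.66] [ 0.74 -0.12 -2.4 ] [-0.04 -0.14 -0.01]
```

View pics/w3.png

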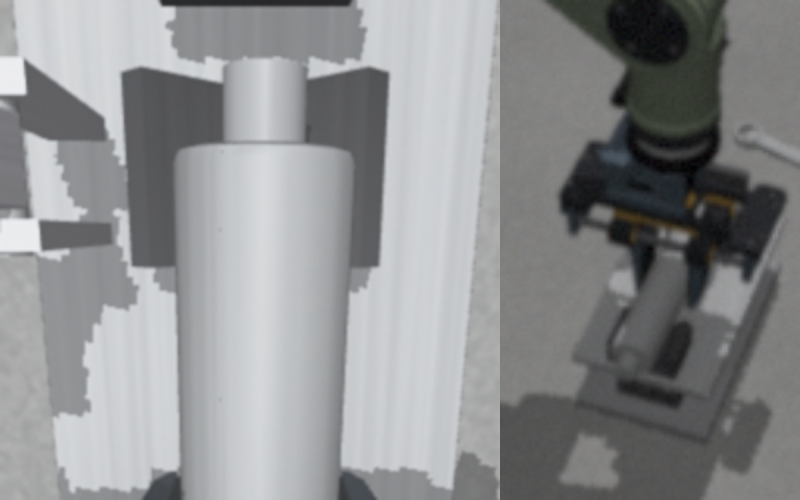

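The picture shows the held cylinder (body columns 175–353, centre 264) over the far V-block, whose top edges are at columns 122–388 (middle 255). The tool therefore sits slightly to fixture +x of the V line. The stop's edge is at the top of the frame, and the arm is open on the left, clear.

```bash
python3 - <<'E'
from h import *
np.set_printoptions(precision=2,suppress=True)
s=state();yaw=np.radians(s["ee_rot"][2]); ex=np.array([np.sin(yaw),-np.cos(yaw)]);ey=np.array([np.cos(yaw),np.sin(yaw)])
def t(u,v,z):
    X=plane("wrist",(150+u/2,v/2),z); return np.array([(X[:2]-s["ee_pos"][:2])@ey,(X[:2]-s["ee_pos"][:2])@ex])
print("tube",t(176,155,124),t(353,155,124),"neck",t(224,63,124),t(306,63,124))
print("block",t(122,72,107),t(388,72,107),t(132,268,107),t(380,268,107))
print("deck",t(12,5,75),t(499,5,75),t(500-35,400,75),t(58,440,75))
print("stop bottom/top",t(255,5,75+46))
E
```

```text
tube [ 98.86 -17.8 ] [98.83 20.74] neck [116.76  -7.06] [116.75  10.15]
block [118.62 -31.71] [118.57  30.53] [ 74.   -31.93] [73.92 31.02]
deck [141.58 -66.43] [141.5  65.5] [30.99 66.32] [ 17.74 -65.13]
stop bottom/top [128.25  -0.54]
```

step_arm(
  plan=[
    [[0,-0.1,0.2,0,0.3],[0,-0.18,0.4,0,0.3],[0,-0.18,0.6,0,0.3],[0,-0.18,0.8,0,0.3],[0,-0.18,0.9,0,0.3],[0,-0.18,1.0,0,0.3],[0,-0.18,1.05,0,0.3],[0,-0.18,1.1,0,0.3],[0,-0.18,1.1,0,0.3]],
  ],
)

```text
time_s: 10.55
ee_pos: [548.6, 136.9, 116.5]
ee_rot: [179.9, 0.0, 102.7]
force: [2.9, 0.2, 1.4]
gripper_width: 39.8
gripper_force: 19.9
```

step_arm(
  plan=[
    [[0,0,0.05,0,0.3],[0,0,0.1,0,0.3],[0,0,0.1,0,0.3]],
  ],
)

```text
time_s: 10.92
ee_pos: [549.0, 137.0, 116.1]
ee_rot: [179.8, 0.0, 102.7]
force: [3.2, -0.0, 5.3]
gripper_width: 39.3
gripper_force: 20.0
```

step_arm(
  plan=[
    [[0,0,0.05,0,0.3],[0,0,0.1,0,0.3],[0,0,0.1,0,0.3]],
  ],
)

```text
time_s: 11.3
ee_pos: [549.2, 137.1, 115.9]
ee_rot: [179.8, 0.0, 102.7]
force: [1.8, 0.3, 10.3]
gripper_width: 39.8
gripper_force: 20.0
```

Contact felt at z ≈ 116; the tube slid about 0.6 mm to centre and now sits on both faces. I relieve the load, then let go.

step_arm(
  plan=[
    [[0,0.04,-0.05,0,0.3],[0,0.05,-0.1,0,0.3],[0,0.05,-0.1,0,0.3]],
  ],
  newtons=8,
)

```text
time_s: 11.68
ee_pos: [549.1, 137.1, 115.8]
ee_rot: [179.9, -0.0, 102.6]
force: [2.0, -0.1, 6.9]
gripper_width: 39.8
gripper_force: 8.0
```

step_arm(
  plan=[
    [[0,0.02,-0.05,0,0.3],[0,0.03,-0.1,0,0.3],[0,0.03,-0.15,0,0.3],[0,0.03,-0.15,0,0.3]],
  ],
)

```text
time_s: 12.18
ee_pos: [548.8, 137.0, 116.2]
ee_rot: [180.0, -0.0, 102.7]
force: [4.7, 0.9, 0.2]
gripper_width: 39.7
gripper_force: 8.0
```

step_arm(
  plan=[
    [[0,0,0,0,0.5],[0,0,0,0,0.6],[0,0,0,0,0.6],[0,0,0,0,0.6],[0,0,0,0,0.6],[0,0,0,0,0.6]],
  ],
  newtons=3,
)

```text
time_s: 12.92
ee_pos: [548.5, 136.9, 116.4]
ee_rot: [-180.0, 0.0, 102.7]
force: [-0.7, -0.0, -0.3]
gripper_width: 54.8
gripper_force: 0.0
```

```bash
python3 - <<'E'
from h import *
np.set_printoptions(precision=2,suppress=True)
s=state(); a=grab_frame("wrist"); print(s["ee_pos"],s["ee_rot"],s["force"],s["gripper_width"])
cv2.imwrite("pics/w4.png",cv2.resize(a[0:270,130:430],(666,600)))
E
```

```text
[548.48 136.94 116.43] [-179.99    0.01  102.67] [-0.7  -0.02 -0.27] 54.823376289751536
```

View pics/w4.png

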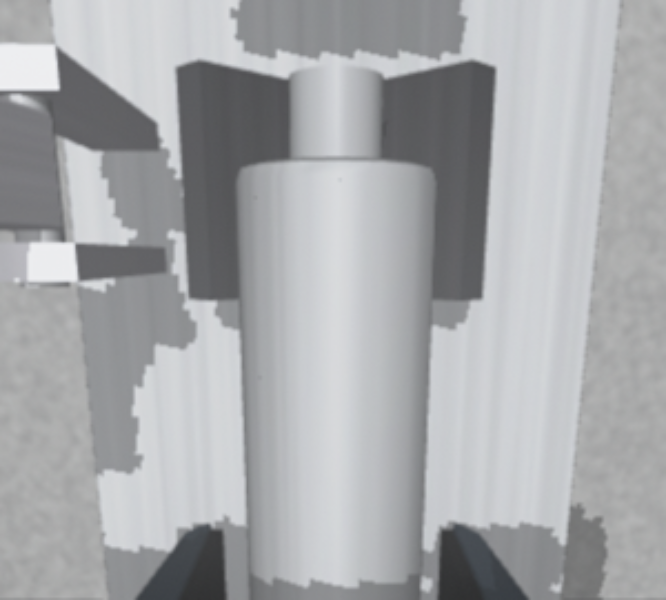

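The tube body's mid-column (336) coincides with the block's (336), so it is centred and let go. The fingers hang free, with gaps of 24 px on the left and 17 px on the right, so the tool must shift about 0.7 mm to fixture +x. Then a light grip.

step_arm(
  plan=[
    [[0,0.04,0,0,0.6],[0,0.07,0,0,0.6],[0,0.07,0,0,0.6],[0,0.07,0,0,0.6],[0,0.07,0,0,0.3],[0,0.07,0,0,0.3],[0,0.07,0,0,0.3],[0,0.07,0,0,0.3]],
  ],
  newtons=6,
)

```text
time_s: 13.98
ee_pos: [549.2, 137.1, 116.4]
ee_rot: [180.0, 0.0, 102.7]
force: [0.2, 0.0, 0.6]
gripper_width: 39.8
gripper_force: 6.0
```

Centred with no side force. Slide 16 mm gently, then feel.

step_arm(
  plan=[
    [[0.05,0,0,0,0.3],[0.15,0,0,0,0.3],[0.3,0,0,0,0.3],[0.5,0,0,0,0.3],[0.7,0,0,0,0.3],[0.9,0,0,0,0.3],[1.1,0,0,0,0.3],[1.3,0,0,0,0.3],[1.45,0,0,0,0.3],[1.55,0,0,0,0.3],[1.6,0,0,0,0.3],[1.6,0,0,0,0.3]],
  ],
)

```text
time_s: 15.48
ee_pos: [545.7, 152.8, 116.4]
ee_rot: [-180.0, -0.0, 102.7]
force: [-0.4, -1.2, 0.3]
gripper_width: 39.8
gripper_force: 6.0
```

step_arm(
  plan=[
    [[0.05,0,0,0,0.3],[0.1,0,0,0,0.3],[0.15,0,0,0,0.3],[0.2,0,0,0,0.3],[0.25,0,0,0,0.3],[0.3,0,0,0,0.3]],
  ],
)

```text
time_s: 16.23
ee_pos: [545.0, 155.7, 116.4]
ee_rot: [180.0, 0.0, 102.7]
force: [-0.5, -1.1, 0.6]
gripper_width: 39.5
gripper_force: 6.0
```

step_arm(
  plan=[
    [[0.05,0,0,0,0.3],[0.1,0,0,0,0.3],[0.15,0,0,0,0.3],[0.2,0,0,0,0.3]],
  ],
)

```text
time_s: 16.73
ee_pos: [544.6, 157.6, 116.4]
ee_rot: [-180.0, 0.0, 102.7]
force: [-1.0, -1.7, 0.2]
gripper_width: 40.1
gripper_force: 6.0
```

step_arm(
  plan=[
    [[0.04,0,0,0,0.3],[0.08,0,0,0,0.3],[0.12,0,0,0,0.3]],
  ],
)

```text
time_s: 17.1
ee_pos: [544.3, 158.8, 116.4]
ee_rot: [-180.0, 0.0, 102.7]
force: [0.3, -1.8, 0.2]
gripper_width: 39.5
gripper_force: 6.0
```

step_arm(
  plan=[
    [[0.04,0,0,0,0.3],[0.08,0,0,0,0.3],[0.12,0,0,0,0.3]],
  ],
)

```text
time_s: 17.48
ee_pos: [544.1, 160.0, 116.4]
ee_rot: [-180.0, 0.0, 102.7]
force: [-1.2, -2.3, 1.2]
gripper_width: 40.0
gripper_force: 6.0
```

step_arm(
  plan=[
    [[0.04,0,0,0,0.3],[0.08,0,0,0,0.3]],
  ],
)

```text
time_s: 17.73
ee_pos: [543.9, 160.7, 116.4]
ee_rot: [-180.0, 0.0, 102.7]
force: [-0.3, -1.6, 1.9]
gripper_width: 40.1
gripper_force: 6.0
```

step_arm(
  plan=[
    [[0.04,0,0,0,0.3],[0.08,0,0,0,0.3]],
  ],
)

```text
time_s: 17.98
ee_pos: [543.8, 161.1, 116.4]
ee_rot: [180.0, 0.1, 102.7]
force: [0.0, -5.2, 0.9]
gripper_width: 39.7
gripper_force: 6.0
```

step_arm(
  plan=[
    [[0.04,0,0,0,0.3],[0.08,0,0,0,0.3]],
  ],
)

```text
time_s: 18.23
ee_pos: [543.8, 161.3, 116.4]
ee_rot: [-180.0, 0.1, 102.7]
force: [0.5, -6.0, 0.3]
gripper_width: 40.0
gripper_force: 6.0
```

step_arm(
  plan=[
    [[0.04,0,0,0,0.3],[0.08,0,0,0,0.3]],
  ],
)

```text
time_s: 18.48
ee_pos: [543.6, 162.0, 116.4]
ee_rot: [-180.0, 0.1, 102.7]
force: [0.8, -5.9, 0.5]
gripper_width: 39.8
gripper_force: 6.0
```

The axial force saturates at about 6 N from y ≈ 161.1: the neck is against the stop and the light grip now slips. Release and rise.

step_arm(
  plan=[
    [[0,0,0,0,0.5],[0,0,0,0,0.6],[0,0,0,0,0.6],[0,0,0,0,0.6],[0,0,-0.5,0,0.6],[0,0,-2,0,0.6],[0,0,-4.5,0,0.6],[0,0,-7.5,0,0.6],[0,0,-11,0,0.6],[0,0,-14.5,0,0.6],[0,0,-17.5,0,0.6],[0,0,-18.4,0,0.6],[0,0,-18.4,0,0.6]],
  ],
  newtons=15,
)

```text
time_s: 20.1
ee_pos: [543.3, 163.0, 300.8]
ee_rot: [180.0, 0.0, 102.7]
force: [-0.8, -0.2, -0.0]
gripper_width: 54.8
gripper_force: 0.0
```

step_arm(
  plan=[
    [[0.5,-1,0,0,0],[1.5,-3,0,0,0],[2.5,-5,0,0,0],[3.5,-7,0,0,0],[4.5,-9,0,0,0],[5.5,-11,0,0,0],[6.5,-13,0,0,0],[7.1,-14,0,0,0],[7.1,-14,0,0,0],[7.1,-14,0,0,0]],
  ],
)

```text
time_s: 21.35
ee_pos: [391.7, 201.7, 300.5]
ee_rot: [180.0, 0.0, 102.7]
force: [0.0, -0.0, -0.3]
gripper_width: 0.5
gripper_force: 0.0
```

```bash
python3 - <<'E'
from h import *
np.set_printoptions(precision=2,suppress=True)
s=state(); a=grab_frame("wrist"); b=grab_frame("scene"); print(s["ee_pos"],s["ee_rot"],s["force"],s["gripper_width"])
cv2.imwrite("pics/w5.png",np.hstack([cv2.resize(a[0:300,140:560],(560,400)),cv2.resize(b[70:250,215:323],(240,400))]))
E
```

```text
[391.73 201.7  300.47] [179.96   0.02 102.66] [ 0.04 -0.04 -0.29] 0.4677175455337535
```

View pics/w5.png

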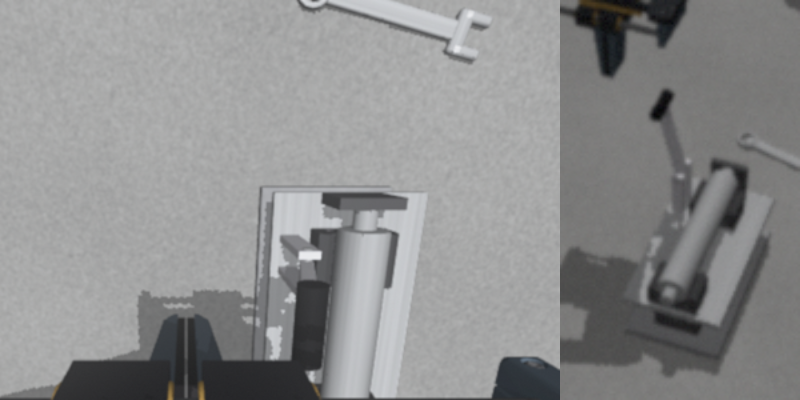

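The wrist view shows the cylinder's neck against the stop plate (365,205). The arm's black bar is at (311,322), still open. The closed fingers are at (187,340), left of the bar, and the scene inset agrees. Quick check of the bar's position in the tool frame.

```bash
python3 - <<'E'
from h import *
np.set_printoptions(precision=1,suppress=True)
s=state();yaw=np.radians(s["ee_rot"][2]); ex=np.array([np.sin(yaw),-np.cos(yaw)]);ey=np.array([np.cos(yaw),np.sin(yaw)])
for n,uv,z in (("bar TL",(298,283),255),("bar TR",(329,283),255),("bar BL",(292,366),255),("bar BR",(322,369),255),("neck end",(367,212),112),("stop top",(364,207),124),("shoulder",(361,236),112)):
    X=plane("wrist",(140+uv[0]*.75,uv[1]*.75),z)[:2]-s["ee_pos"][:2]; print(n,X@ey,X@ex)
E
```

```text
bar TL 25.053003302178436 52.64426134194659
bar TR 25.036282295578072 67.14253488256013
bar BL -17.954920317155352 52.8469704579565
bar BR -19.626217951066163 67.88693325217872
neck end 39.44206970542225 140.51853489080085
stop top 44.70600001658677 132.84470333898008
shoulder 20.673221557155028 138.05305869312198
```

The bar is ahead of the fingers' closing side at tool y ≈ 52–67, well within reach of the push. Descend behind it and push the arm over along its arc.

step_arm(
  plan=[
    [[0,0,1.5,0,0],[0,0,3.5,0,0],[0,0,5.2,0,0],[0,0,6.1,0,0],[0,1,6.3,0,0],[0,2,6.3,0,0],[0,2.8,6.3,0,0],[0,3.5,6.3,0,0],[0,4.2,6.3,0,0],[0,4.9,6.2,0,0],[0,5.6,6.2,0,0],[0,6.3,6.1,0,0],[0,7.1,6.1,0,0],[0,8.2,6.1,0,0],[0,9.2,6.2,0,0],[0,10.2,6.5,0,0],[0,11.2,6.9,0,0],[0,11.2,6.9,0,0]],
  ],
)

```text
time_s: 23.7
ee_pos: [501.5, 226.3, 230.6]
ee_rot: [180.0, 0.0, 102.7]
force: [0.1, -0.4, -0.3]
gripper_width: 0.5
gripper_force: 0.0
```

step_arm(
  plan=[
    [[0,0.9,0.55,0,0],[0,1.75,1.2,0,0],[0,2.5,1.9,0,0],[0,3.1,2.8,0,0],[0,3.65,3.7,0,0]],
  ],
)

```text
time_s: 24.32
ee_pos: [536.9, 234.4, 193.8]
ee_rot: [179.9, 0.0, 102.7]
force: [0.5, 0.9, 3.9]
gripper_width: 0.3
gripper_force: 1.4
```

```bash
python3 - <<'E'
from h import *
np.set_printoptions(precision=2,suppress=True)
s=state(); a=grab_frame("wrist"); b=grab_frame("scene"); print(s["ee_pos"],s["force"])
cv2.imwrite("pics/w6.png",np.hstack([cv2.resize(a[100:400,130:430],(400,400)),cv2.resize(b[90:250,215:375],(400,400))]))
E
```

```text
[536.88 234.39 193.82] [0.54 0.93 3.95]
```

View pics/w6.png

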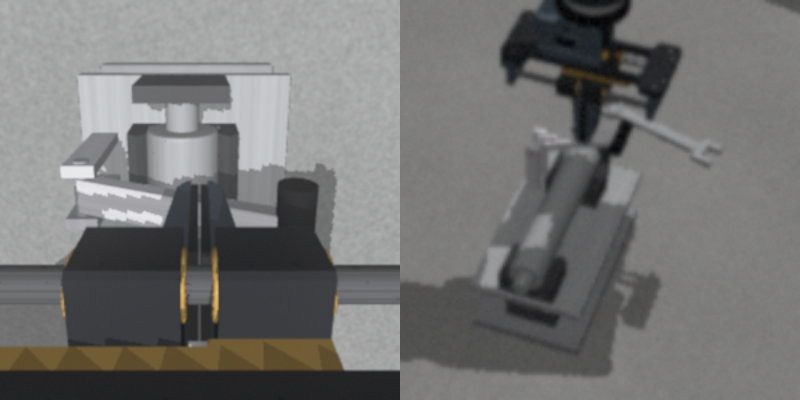

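The arm is being pushed over. The bar is at (298,205) in the wrist view, on the +x side, and the fingertips press on the arm above the seated cylinder, whose neck is still at the stop. Continue slowly.

step_arm(
  plan=[
    [[0,0.2,0.5,0,0],[0,0.4,0.95,0,0],[0,0.5,1.3,0,0],[0,0.6,1.6,0,0],[0,0.65,1.9,0,0],[0,0.65,2.0,0,0]],
  ],
)

```text
time_s: 25.18
ee_pos: [542.4, 235.6, 174.2]
ee_rot: [-180.0, 0.0, 102.7]
force: [-0.7, -0.3, 1.5]
gripper_width: 0.5
gripper_force: 1.1
```

step_arm(
  plan=[
    [[0,0,0.1,0,0],[0,0.05,0.2,0,0],[0,0.05,0.3,0,0],[0,0.05,0.4,0,0]],
  ],
)

```text
time_s: 25.68
ee_pos: [543.1, 235.7, 170.5]
ee_rot: [180.0, 0.0, 102.7]
force: [-1.4, -1.1, 2.7]
gripper_width: 0.6
gripper_force: 1.1
```

step_arm(
  plan=[
    [[0,0,0.05,0,0],[0,0,0.1,0,0],[0,0,0.15,0,0]],
  ],
)

```text
time_s: 26.05
ee_pos: [543.3, 235.8, 169.1]
ee_rot: [179.9, 0.0, 102.7]
force: [0.2, -1.5, 2.2]
gripper_width: 0.7
gripper_force: 1.2
```

step_arm(
  plan=[
    [[0,0,0.05,0,0],[0,0,0.1,0,0],[0,0,0.15,0,0]],
  ],
)

```text
time_s: 26.42
ee_pos: [543.4, 235.8, 167.5]
ee_rot: [179.9, 0.0, 102.7]
force: [1.6, -1.3, 2.4]
gripper_width: 0.5
gripper_force: 1.2
```

step_arm(
  plan=[
    [[0,0,0.05,0,0],[0,0,0.1,0,0]],
  ],
)

```text
time_s: 26.68
ee_pos: [543.3, 235.9, 166.6]
ee_rot: [179.9, -0.0, 102.7]
force: [1.3, -0.3, 2.5]
gripper_width: 0.5
gripper_force: 1.2
```

step_arm(
  plan=[
    [[0,0,0.05,0,0],[0,0,0.08,0,0]],
  ],
)

```text
time_s: 26.92
ee_pos: [543.1, 235.9, 165.6]
ee_rot: [180.0, -0.0, 102.7]
force: [0.8, 0.7, 2.8]
gripper_width: 0.8
gripper_force: 1.3
```

step_arm(
  plan=[
    [[0,0,0.05,0,0],[0,0,0.08,0,0]],
  ],
)

```text
time_s: 27.18
ee_pos: [543.0, 235.9, 164.8]
ee_rot: [180.0, -0.0, 102.7]
force: [2.5, 0.7, 2.1]
gripper_width: 0.8
gripper_force: 1.3
```

step_arm(
  plan=[
    [[0,0,0.05,0,0],[0,0,0.08,0,0]],
  ],
)

```text
time_s: 27.42
ee_pos: [543.0, 235.9, 164.2]
ee_rot: [180.0, -0.0, 102.7]
force: [0.4, 0.5, 4.3]
gripper_width: -0.1
gripper_force: 2.1
```

step_arm(
  plan=[
    [[0,0,0.04,0,0],[0,0,0.06,0,0]],
  ],
)

```text
time_s: 27.68
ee_pos: [543.0, 235.9, 164.1]
ee_rot: [180.0, -0.0, 102.7]
force: [0.7, 0.6, 6.9]
gripper_width: 0.5
gripper_force: 3.4
```

step_arm(
  plan=[
    [[0,0,0.03,0,0],[0,0,0.06,0,0],[0,0,0.06,0,0],[0,0,0.06,0,0]],
  ],
)

```text
time_s: 28.18
ee_pos: [543.0, 235.9, 164.0]
ee_rot: [179.9, -0.0, 102.7]
force: [0.8, 0.7, 7.3]
gripper_width: 0.5
gripper_force: 4.2
```

step_arm(
  plan=[
    [[0,0,0.04,0,0],[0,0,0.08,0,0],[0,0,0.12,0,0],[0,0,0.12,0,0],[0,0,0.12,0,0]],
  ],
)

```text
time_s: 28.8
ee_pos: [543.0, 235.9, 163.9]
ee_rot: [179.9, -0.0, 102.7]
force: [-0.9, -1.4, 13.0]
gripper_width: 0.1
gripper_force: 6.7
```

Pressed with about 13 N, which puts roughly 12–16 N on the cylinder. Now lift straight off, clear of everything.

step_arm(
  plan=[
    [[0,0,-0.1,0,0],[0,0,-0.3,0,0],[0,0,-0.6,0,0],[0,0,-1.5,0,0],[0,0,-3.5,0,0],[0,0,-6,0,0],[0,0,-9,0,0],[0,-2,-11,0,0],[0,-4.5,-12.5,0,0],[0,-7,-13,0,0],[0,-7,-13,0,0],[0,-7,-13,0,0]],
  ],
)

```text
time_s: 30.3
ee_pos: [475.1, 220.5, 291.6]
ee_rot: [180.0, 0.0, 102.7]
force: [0.3, 0.1, 0.2]
gripper_width: 0.8
gripper_force: 0.0
```

```bash
python3 - <<'E'
from h import *
np.set_printoptions(precision=1,suppress=True)
s=state(); a=grab_frame("wrist"); print(s["ee_pos"],s["force"])
yaw=np.radians(s["ee_rot"][2]); ex=np.array([np.sin(yaw),-np.cos(yaw)]);ey=np.array([np.cos(yaw),np.sin(yaw)])
m=(cv2.GaussianBlur(a,(3,3),0).max(2)<60).astype(np.uint8); n,_,st,c=cv2.connectedComponentsWithStats(m)
for i in range(1,n):
    if st[i,4]>150:
        X=plane("wrist",c[i],137)[:2]-[543.8,161.1]; print(st[i],"fixture x,y",X@ex,X@ey)
E
```

```text
[475.1 220.5 291.6] [0.3 0.1 0.2]
[ 178  240  204   70 6156] fixture x,y -53.80414058172858 -14.798307019932253
[    0   269   560   151 30682] fixture x,y -55.00657877007088 -137.65171886518323
[243 329  35  30 373] fixture x,y -67.63084273421437 -91.39131966198583
[281 329  14  26 252] fixture x,y -46.44518922369698 -85.72782559369828
```

```bash
python3 - <<'E'
from h import *
np.set_printoptions(precision=1,suppress=True)
s=state(); a=grab_frame("wrist"); g=cv2.cvtColor(a,cv2.COLOR_BGR2GRAY)
yaw=np.radians(s["ee_rot"][2]); ex=np.array([np.sin(yaw),-np.cos(yaw),0]);ey=np.array([np.cos(yaw),np.sin(yaw),0])
R=Ro.from_euler("xyz",s["ee_rot"],degrees=True).as_matrix(); p=camera_params("wrist"); M=p["mount"]
def pj(x,y,z):
    X=np.array([543.8,161.1,0])+x*ex+y*ey+[0,0,z]; t=R.T@(X-s["ee_pos"]); c=M[:3,:3].T@(t-M[:3,3]); q=p["camera_matrix"]@c; return q[:2]/q[2]
for n,P in (("bar centre top",(66,72,145)),("bar y+",(66,94,145)),("bar y-",(66,50,145)),("arm over tube",(0,72,142)),("neck end",(0,116,112)),("neck top",(0,110,121))): print(n,pj(*P))
u,v=pj(66,72,145).astype(int)
print(g[v-40:v+44:4,u-30:u+34:4])
u,v=pj(0,110,121).astype(int); print(g[v-16:v+18:2,u])
E
```

```text
bar centre top [406.1 207.9]
bar y+ [408.8 185. ]
bar y- [403.5 229.9]
arm over tube [335.6 207.1]
neck end [332.8 156.7]
neck top [334. 164.]
[[196 186 190 166 166 164 163 153 163 164 165 165 165 161 162 170]
 [196 188 187 161 167 160 163 162 165 168 163 167 171 165 169 167]
 [197 187 177 162 163 164 162 159 162 163 166 162 163 165 166 167]
 [195 190 177 162 165 160 165 164 164 165 162 159 166 169 165 162]
 [194 191 168 134  63  61  69 122 164 165 164 156 161 165 166 166]
 [171 136 150 107  59  62  62  57 163 165 163 163 166 165 164 169]
 [135 134 156  74  60  64  61  63 165 157 162 164 163 165 163 162]
 [134 133 161  63  61  64  61  79 159 159 156 161 166 162 166 166]
 [227 228 228 229  65  64  61  98 165 159 164 165 163 163 160 162]
 [231 231 231 232  59  63  60 123 161 161 155 160 164 158 163 165]
 [231 231 231 232  57  62  60 140 158 159 161 162 161 163 165 160]
 [231 231 231 233  59  64  58 161 169 160 159 160 164 157 161 167]
 [230 230 230 228  61  62  58 160 162 164 157 161 158 162 161 158]
 [133 142 139  57  62  61  56 168 167 158 158 163 158 157 160 161]
 [132 152 136  58  61  61  58 162 159 159 160 164 166 161 162 163]
 [149 166 125  55  61  59  63 161 160 166 160 159 158 160 163 161]
 [132 154 158 163 159 163 160 163 160 160 161 166 161 160 163 161]
 [132 163 158 157 157 156 156 164 159 159 160 160 163 161 157 169]
 [132 162 162 161 158 159 162 161 162 157 160 164 156 163 163 152]
 [133 164 157 156 164 162 161 162 162 154 158 159 164 168 167 162]
 [133 165 161 159 162 163 160 167 158 162 165 160 162 162 157 158]]
[ 73 105 107 104 106 112 169 191 190 190 189 190 190 169 124 198 193]
```

The bar lies at the level position; its column fits a bar centre about 108 mm from the hinge, which the open-arm view also showed. There is no visible gap between neck and stop, and the robot is clear. Hand in.

```bash
python3 -c "from workcell import *; print(job_done())"
```

```text
the job is handed in; nothing more can be done
None
```

I handed the job in at about 30 s of the 69 s allowed. By force feel and camera, the cylinder is centred in the Vs with its neck on the stop and the clamp arm pressed down on it, and the gripper is clear. The judge's result was not reported back.

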